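# Flip the kickstand down and hold the frame upright

## Task

The repaired bicycle frame stub leans on the rest bar of its tipping cradle with its kickstand folded up. While it still leans there, flip the kickstand down past its spring's dead centre so that it snaps fully down; then grip the frame by its top tube, bring it upright and finish while still gripping it there, holding it plumb so that it cannot tip. Never let it go over onto the kickstand side, and leave the loose soapstone, pipe offcut and nut where they are.

Things in the scene. Friction and masses are not known exactly. Their poses are not given: they have to be found in the camera images.
- cradle: fixed steel base plate 180 x 240 x 10 mm, origin under its centre, z up, long side along its y; yaw up to 0.4 rad either way. The frame tips about a shaft along y at x = 0, 35 mm above the table. A rubber rest bar on two posts, 122 mm high, runs along y at x = +53 mm. The kickstand is on the -x side (towards the robot), its hinge near the +y end.
- frame_stub (a joint): tipping angle of the frame stub about the shaft, rad: 0 = upright (top tube straight above the shaft), 0.36 = leaning to the cradle's +x side on the rest bar (start), -0.30 = fallen over onto the kickstand side. It swings freely: its weight (about 1 kg in all) tips it unless it is held.
- top_tube (a point): level round steel tube at the top of the frame, 28 mm diameter, 190 mm long; this point is its centre, on its axis, y along it. It is 180 mm from the shaft and its centre lies 25 mm to the -y side of the cradle's; 203 mm above the table leaning, 215 mm upright. 22 mm struts join it from below 75 mm either side of its centre; the middle is clear to grip from above, a finger either side.
- kickstand (a joint): swing of the kickstand about its hinge (frame's x axis), rad: 0 = folded up (start), leg towards the frame's +y, 0.25 rad above level; 1.75 = fully down on its stop. An over-centre spring drives it from the dead centre at 0.85 to the nearer stop: about 0.26 N m (3 to 4 N at the leg point) at the folded stop, nothing at dead centre.
- stand_hinge (a point): centre of the kickstand's hinge, on the kickstand's leg line; axes are those of the kickstand
- stand_leg (a point): point on the centre line of the kickstand's 13 mm round leg, 80 mm from the hinge; the leg goes on to a rubber foot 117 mm from the hinge. Press down on the leg here to swing it; the space above it and beyond the frame's end is free.
- soapstone: loose white stick 12 x 110 x 8 mm lying on the robot's side of the cradle, origin at its underside's centre; leave alone
- pipe_offcut: loose rusty pipe stub, 60 mm diameter, 60 mm high, standing off the cradle's -y end, origin at its underside's centre; leave alone
- loose_nut: loose hexagon nut 33 x 29 x 14 mm on the robot's side of the cradle, origin at its underside's centre; leave alone

How it is judged:
By the outcome, as a careful person would: the job done as asked, in the order asked, and still so for the second after the job is handed in, while the arm keeps its last pose, push and grip.
It also fails if it takes over 45 s, if anything falls off the work surface, if the arm or the gripper's body presses on something with over 40 N, if the wrist force passes 120 N, or if a joint passes its speed limit or range.

## Robot

A 6-joint arm with a two-finger parallel gripper is mounted at the origin on a cart in front of the work surface, level with it; the furniture and walls round the work are solid. World frame = base frame: x ahead of the robot, y to its left, z up, the work surface at z = 0. Lengths are in mm, angles in degrees, forces in N, time in s.
With the tool pointing down it reaches from about 425 to 925 mm from the base axis. Payload 12.5 kg.
Tool frame: the origin (TCP) lies midway between the tips of the shut fingers; the grasp point (between the pads) lies 19 mm behind it (grasp_offset is the distance from the TCP to the grasp point, in mm); z points along the fingers, y is the line along which they close (so a half turn about z gives the same grasp; the last joint's range is limited). The gripper opens to 85 mm and grips with 20 to 120 N. Pads are 22 mm wide; open, the fingers measure 114 mm over their backs; the gripper's body (76 mm by 85 mm) begins 54 mm behind the grasp point. The pads swing forward as they close: fully open they stand 13 mm farther back than shut.
Start: joints at [-79.389, 28.126, 89.318, -0, 62.55, -6.05], TCP at [179.222, -598.769, 231.327] pointing down, gripper open.
Joint ranges: [-177.58, 177.58], [-47.91, 125.51], [2.72, 160], [-65.01, 245.01], [3.68, 167.84], [-153.87, 153.87]. Speed limits (degrees/s): [127.2, 127.2, 159.86, 180, 180, 180].

## Interface

Orientations are given as [roll, pitch, yaw] about the fixed x, y, z axes, in that order (R = Rz(yaw) Ry(pitch) Rx(roll)).
In Python, from rig import * gives the robot as it stands.
- The arm moves only by the tool arm_command, never from a script. Its argument "deltas" is a list of rows, each an object of numbers: "tx", "ty", "tz": the shift along the tool's x, y, z in m; "spin": the turn about the tool's z in degrees. In form: [{"tx": .., "ty": .., "tz": .., "spin": ..}, ...]. A call has 1 to 8 rows; each row shifts and turns the commanded pose from where the row before left it, along the tool's axes as they then stand; what a row does not reach is not made up. A row lasts 1/10 s, in which the tool goes at most 50 mm and 8.59 degrees, less where a joint would pass 70% of its speed; a pose out of reach is approached as far as the arm can. A call with a gripper value outside its range is refused whole. "gripper" is the closure, from 0 (fully open) to 1 (shut), set as the call begins (left out, the last holds). The fingers move at their own pace and stop on an object; the grip force is fixed at half the most. Time passes only in rows, so rows that do not move let the fingers close. It gives the time, the measured TCP pose, the force, the opening and the grip force at its end, in the units of the state.
- state(): the state, without advancing time (a new reading comes with each control period).
- read_camera(name): name is "scene" or "side" or "wrist"; returns (picture, depth): 400x640x3 uint8, blue, green, red; 400x640 float32, mm along the optical axis (not along the pixel's ray), 0 where there is no reading.
- camera_model(name): a dict with "K" (3x3 intrinsics, pixels), "pose" (4x4, takes a point from camera to world coordinates). Camera axes: x right, y down, z forward; pixel columns grow to the right and rows downward; lengths in mm; the calibration is good to about 2 mm. A picture is of the moment at which its call begins: read the wrist's pose just before it. camera_model takes no time and is no camera call; for the wrist camera it gives the pose at the moment of the call.
- sign_off(): hands the job in; it is judged then, once.
Trained networks look in the newest picture that a camera, given by its name, has taken for a name from the list of things; names that differ only in an ending like _2 or _b are one class to them, and where a whole thing is asked for, a point or a joint stands for the part that bears it (a point fixed in the world has none). Each returns a list of dicts, best first, with "score" (0 to 1); they miss things now and then, are a little off and sometimes report something else, mostly with a low value. They report only what shows in the picture. A call takes as long as a camera call.
- silhouettes(camera, target): "region" (400x640 bool, what is visible of it) and "rect" ([left, top, right, bottom] in pixels, round what is visible of it).
- spot_point(camera, target): "location" ([row, column] in pixels: a listed point, or the origin of a listed thing).
The state is a dict: "t": time; "q": joint angles; "qd": joint speeds; "effort": joint torques, N m; "position": TCP position; "eef_rot": TCP orientation; "contact_force": force on the tool from outside, world axes, zero at the start; "torque": the same for the moment, N m; "opening": opening from 0.0 (shut) to 1.0 (fully open); "finger_force": force on a finger pad.
Only numpy, scipy, OpenCV 4.12 (cv2) and the standard library are available. Lean on these libraries where they do the work, as an engineer would, in place of code of your own. Each camera call takes 0.05 s, during which the arm holds its last target. There are 200 camera calls.

## Working session

There is one attempt and no reset: what is moved stays moved. The work goes in short steps, Python scripts to look and compute and a tool call to move; the robot and the scene stay as the last step left them, time stands still between calls to the robot, and variables do not carry over. Pictures are saved under pics/ and viewed, at most 10 in all, crops included, and the job is handed in when it is done.

Besides the shell and the picture viewer there is one more tool, called by a JSON object that holds its "op" and its "data", one argument or row to a line. arm_command: Moves the arm, as the interface text tells. Its arguments: {"type":"object","properties":{"deltas":{"type":"array"},"gripper":{"type":"number"}},"required":["deltas"]}

```bash
mkdir -p pics; cat > h.py <<'E'
from rig import *
import numpy as np, cv2
from scipy.spatial.transform import Rotation as R
def px2w(cam,uv,d):
    m=camera_model(cam);K=np.array(m["K"]);T=np.array(m["pose"])
    p=np.array([(uv[0]-K[0,2])/K[0,0]*d,(uv[1]-K[1,2])/K[1,1]*d,d,1.]);return (T@p)[:3]
def dep(D,r,c,k=2):
    a=D[int(r)-k:int(r)+k+1,int(c)-k:int(c)+k+1];a=a[a>0];return float(np.median(a)) if a.size else 0
E
python3 - <<'E'
from h import *
np.set_printoptions(precision=1,suppress=True)
ims=[]
for c in("scene","side"):
    im,D=read_camera(c);ims.append(im)
    print(c,np.array(camera_model(c)["pose"]))
    for n in("top_tube","stand_hinge","stand_leg","cradle","soapstone","pipe_offcut","loose_nut"):
        for r in spot_point(c,n)[:2]:
            l=r["location"];d=dep(D,*l)
            print(n,round(r["score"],2),np.round(l),d,px2w(c,(l[1],l[0]),d) if d else None)
    cv2.imwrite(f"pics/{c}1.png",im)
print(state())
E
```

```text
scene [[ -0.7  -0.5   0.5  63.4]
 [ -0.7   0.5  -0.5 514.6]
 [ -0.   -0.7  -0.7 764.1]
 [  0.    0.    0.    1. ]]
top_tube 0.66 [140. 289.] 905.1068725585938 [604.3  31.8 202.9]
top_tube 0.61 [197. 227.] 842.637939453125 [605.7 216.2 159.8]
stand_hinge 0.74 [192. 264.] 860.7711181640625 [562.9 151.1 152.7]
stand_leg 0.98 [197. 230.] 843.98828125 [601.2 212.3 157.7]
cradle 0.88 [218. 299.] 1001.3768920898438 [548.9  66.8   7.7]
cradle 0.37 [245. 342.] 945.5819702148438 [417.8  57.3   6.2]
soapstone 0.84 [245. 344.] 947.3297729492188 [414.6  53.4   4.4]
pipe_offcut 0.69 [183. 358.] 1036.2850341796875 [498.1 -99.6  44. ]
loose_nut 0.66 [279. 286.] 875.7702026367188 [445.4 212.1  11.4]
side [[   1.    -0.     0.   442.4]
 [  -0.    -0.4    0.9 -694.1]
 [  -0.    -0.9   -0.4  511.4]
 [   0.     0.     0.     1. ]]
top_tube 0.61 [172. 399.] 757.189453125 [611.8  -2.2 217.3]
stand_hinge 0.56 [181. 369.] 907.9420166015625 [577.6 130.2 141.4]
stand_hinge 0.18 [305. 347.] 692.7578735351562 [ 501.4 -157.    33.4]
stand_leg 0.79 [163. 375.] 965.9832153320312 [602.3 200.8 156.6]
soapstone 0.75 [253. 302.] 881.7288818359375 [420.5  44.    7.7]
pipe_offcut 0.68 [308. 348.] 696.068359375 [ 503.8 -157.    25.9]
loose_nut 0.43 [220. 314.] 1020.8309936523438 [449.4 195.9   5.3]
{'t': 0.8, 'q': array([-79.4,  28.1,  89.3,   0. ,  62.6,  -6.1]), 'qd': array([-0.,  0.,  0.,  0.,  0., -0.]), 'effort': array([ -0. , -61.8, -26.2,  -0. ,   0. ,   0. ]), 'position': array([ 179.2, -598.8,  231.3]), 'eef_rot': array([180. ,   0. ,  16.7]), 'contact_force': array([ 0.1,  0.4, -0. ]), 'torque': array([ 0.1, -0. ,  0. ]), 'finger_force': 0.0, 'opening': 1.0038661145498884}
```

View pics/scene1.png

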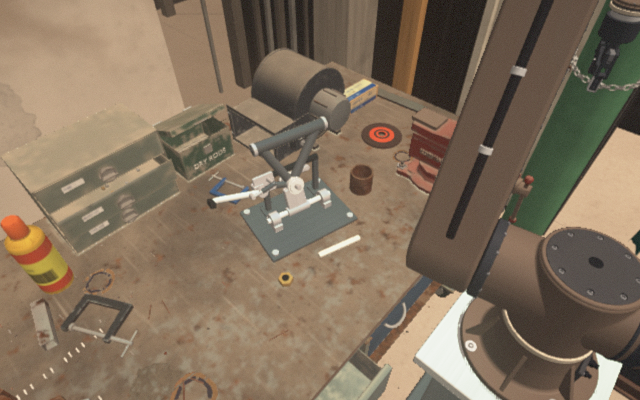

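View pics/side1.png

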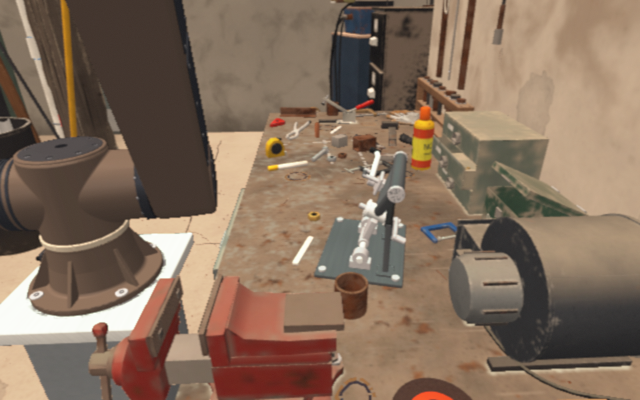

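The scene view shows the frame leaning away from the robot. Its tube runs from (255,148) to (325,122), and the leg points left from the hinge at (292,187) to its foot at (212,202). The nut is at (286,279), the soapstone at (340,245) and the pipe at (360,180). The side view agrees, with the tube end at (397,192). Next I'll fit the cradle's pose from the plate and tube.

```bash
cat >> h.py <<'E'
def cloud(cam,D,mask):
    m=camera_model(cam);K=np.array(m["K"]);T=np.array(m["pose"])
    v,u=np.nonzero(mask&(D>0));d=D[v,u]
    P=np.c_[(u-K[0,2])/K[0,0]*d,(v-K[1,2])/K[1,1]*d,d]
    return P@T[:3,:3].T+T[:3,3]
E
python3 - <<'E'
from h import *
np.set_printoptions(precision=1,suppress=True)
for c in("scene","side"):
    im,D=read_camera(c)
    for n in("cradle","top_tube","stand_leg"):
        for s in silhouettes(c,n)[:1]:
            P=cloud(c,D,cv2.erode(s["region"].astype(np.uint8),np.ones((2,2)))>0)
            print(c,n,s["score"],s["rect"],len(P))
            if n=="cradle":
                Q=P[(P[:,2]>5)&(P[:,2]<16)];print(cv2.minAreaRect(Q[:,:2].astype(np.float32)),len(Q))
                print(cv2.boxPoints(cv2.minAreaRect(Q[:,:2].astype(np.float32))))
            elif n=="top_tube":
                Q=P[P[:,2]>190]; 
                if len(Q)>10:
                    l=cv2.fitLine(Q[:,:2].astype(np.float32),cv2.DIST_HUBER,0,.01,.01).ravel();t=(Q[:,:2]-l[2:])@l[:2]
                    print("tube",l,np.degrees(np.arctan2(l[1],l[0])),l[2:]+l[:2]*t.min(),l[2:]+l[:2]*t.max(),Q[:,2].max())
            else:
                l=cv2.fitLine(P.astype(np.float32),cv2.DIST_HUBER,0,.01,.01).ravel();t=(P-l[3:])@l[:3]
                print("leg",l[:3],np.percentile(t,[2,98])[:,None]*l[:3]+l[3:])
E
```

```text
scene cradle 0.57 [207.8, 119.5, 360.9, 263.3] 7923
((640.9467163085938, 40.817710876464844), (238.13958740234375, 349.5116882324219), 75.88385772705078) 3825
[[ 442.4  -32. ]
 [ 781.4 -117.3]
 [ 839.5  113.7]
 [ 500.5  198.9]]
scene stand_leg 0.69 [206.9, 185.1, 265.5, 205.6] 224
leg [0.2 0.9 0.3] [[579.2 142.2 136.5]
 [609.4 257.2 170.9]]
side cradle 0.63 [313.1, 146.5, 406.9, 289.2] 6395
((619.538818359375, 273.527099609375), (689.5452880859375, 175.92283630371094), 75.48257446289062) 3163
[[448.  -38.2]
 [618.3 -82.3]
 [791.1 585.2]
 [620.8 629.3]]
side top_tube 0.56 [358.2, 146.2, 407.0, 243.8] 2152
tube [  0.3   1.  608.5 -16.3] 74.630775 [592.  -76.5] [641.9 105.2] 219.87477284519838
side stand_leg 0.51 [367.1, 149.5, 379.7, 187.2] 200
leg [0.2 1.  0.2] [[583.9 126.2 144.9]
 [690.5 568.  221. ]]
```

```bash
cat >> h.py <<'E'
import json
def plan(wps,step=.046):
    """wps: [(x,y,z,yaw)] mm/deg; prints rows from the current pose"""
    s=state();p=np.array(s["position"]);a=s["eef_rot"][2];rows=[]
    for *q,b in wps:
        q=np.array(q);n=max(1,int(np.ceil(max(np.linalg.norm(q-p)/1000/step,abs(b-a)/8.2))))
        for i in range(n):
            d=(q-p)/(n-i);da=(b-a)/(n-i)
            t=R.from_euler("xyz",[180,0,a],degrees=True).inv().apply(d)/1000
            r=dict(tx=round(t[0],3),ty=round(t[1],3),tz=round(t[2],3),spin=round(-da,1));rows.append(r)
            p=p+R.from_euler("xyz",[180,0,a],degrees=True).apply([r["tx"],r["ty"],r["tz"]])*1000;a-=r["spin"]
    for i in range(0,len(rows),8):print(json.dumps(rows[i:i+8]))
    print("end",p.round(1),round(a,1))
E
python3 -c "
from h import *
plan([(330,-480,400,40),(545,-230,400,75.9),(590,0,400,75.9)])"
```

```text
[{"tx": 0.03, "ty": -0.012, "tz": -0.028, "spin": -3.9}, {"tx": 0.03, "ty": -0.01, "tz": -0.028, "spin": -3.9}, {"tx": 0.031, "ty": -0.007, "tz": -0.028, "spin": -3.9}, {"tx": 0.032, "ty": -0.006, "tz": -0.028, "spin": -3.9}, {"tx": 0.032, "ty": -0.003, "tz": -0.028, "spin": -3.9}, {"tx": 0.032, "ty": -0.001, "tz": -0.029, "spin": -3.8}, {"tx": 0.041, "ty": -0.007, "tz": 0.0, "spin": -4.5}, {"tx": 0.041, "ty": -0.003, "tz": 0.0, "spin": -4.5}]
[{"tx": 0.041, "ty": -0.0, "tz": 0.0, "spin": -4.5}, {"tx": 0.041, "ty": 0.003, "tz": 0.0, "spin": -4.5}, {"tx": 0.041, "ty": 0.006, "tz": 0.0, "spin": -4.5}, {"tx": 0.04, "ty": 0.009, "tz": 0.0, "spin": -4.5}, {"tx": 0.039, "ty": 0.012, "tz": 0.0, "spin": -4.5}, {"tx": 0.038, "ty": 0.016, "tz": 0.0, "spin": -4.4}, {"tx": 0.039, "ty": -0.002, "tz": 0.0, "spin": -0.0}, {"tx": 0.039, "ty": -0.002, "tz": 0.0, "spin": -0.0}]
[{"tx": 0.039, "ty": -0.002, "tz": 0.0, "spin": -0.0}, {"tx": 0.039, "ty": -0.002, "tz": 0.0, "spin": -0.0}, {"tx": 0.039, "ty": -0.002, "tz": 0.0, "spin": -0.0}, {"tx": 0.039, "ty": -0.003, "tz": 0.0, "spin": -0.0}]
end [589.7  -0.  400.3] 75.9
```

{"op": "arm_command", "data": {
  "deltas": [
    {"tx":0.03,"ty":-0.012,"tz":-0.028,"spin":-3.9},
    {"tx":0.03,"ty":-0.01,"tz":-0.028,"spin":-3.9},
    {"tx":0.031,"ty":-0.007,"tz":-0.028,"spin":-3.9},
    {"tx":0.032,"ty":-0.006,"tz":-0.028,"spin":-3.9},
    {"tx":0.032,"ty":-0.003,"tz":-0.028,"spin":-3.9},
    {"tx":0.032,"ty":-0.001,"tz":-0.029,"spin":-3.8},
    {"tx":0.041,"ty":-0.007,"tz":0.0,"spin":-4.5},
    {"tx":0.041,"ty":-0.003,"tz":0.0,"spin":-4.5}
  ],
  "gripper": 1
}}

```text
t: 2.0
position: [385.4, -416.1, 401.2]
eef_rot: [179.9, 0.0, 49.1]
contact_force: [0.1, -0.7, 0.7]
opening: 0.007
finger_force: 0.0
```

{"op": "arm_command", "data": {
  "deltas": [
    {"tx":0.041,"ty":0.0,"tz":0.0,"spin":-4.5},
    {"tx":0.041,"ty":0.003,"tz":0.0,"spin":-4.5},
    {"tx":0.041,"ty":0.006,"tz":0.0,"spin":-4.5},
    {"tx":0.04,"ty":0.009,"tz":0.0,"spin":-4.5},
    {"tx":0.039,"ty":0.012,"tz":0.0,"spin":-4.5},
    {"tx":0.038,"ty":0.016,"tz":0.0,"spin":-4.4},
    {"tx":0.039,"ty":-0.002,"tz":0.0,"spin":0},
    {"tx":0.039,"ty":-0.002,"tz":0.0,"spin":0}
  ]
}}

```text
t: 2.8
position: [560.8, -151.9, 399.9]
eef_rot: [-180.0, -0.0, 75.9]
contact_force: [0.8, -0.3, 0.3]
opening: 0.001
finger_force: 0.0
```

{"op": "arm_command", "data": {
  "deltas": [
    {"tx":0.039,"ty":-0.002,"tz":0.0},
    {"tx":0.039,"ty":-0.002,"tz":0.0},
    {"tx":0.039,"ty":-0.002,"tz":0.0},
    {"tx":0.039,"ty":-0.003,"tz":0.0},
    {"tx":0},
    {"tx":0}
  ]
}}

```text
invalid input at $.deltas[0]: expected keys tx, ty, tz, spin
```

```bash
python3 - <<'E'
from h import *
np.set_printoptions(precision=2,suppress=True)
c="wrist"
im,D=read_camera(c);cv2.imwrite("pics/w1.png",im)
s=state();print(s["t"],s["position"],s["eef_rot"],s["q"],s["opening"]);print(camera_model(c)["pose"])
C=np.array([558.8,61.5]);a=np.radians(-14.2);E=np.array([[np.cos(a),np.sin(a)],[-np.sin(a),np.cos(a)]])
for n in("top_tube","stand_hinge","stand_leg","cradle"):
    for r in spot_point(c,n)[:2]:
        l=r["location"];d=dep(D,*l);p=px2w(c,(l[1],l[0]),d)
        print(n,round(r["score"],2),np.round(l),p,E@(p[:2]-C))
P=cloud(c,D,D>0)
Q=P[(P[:,2]>200)&(P[:,2]<225)]
if len(Q)>50:
    r=cv2.minAreaRect(Q[:,:2].astype(np.float32));print("tube",r,len(Q),Q[:,2].max())
E
```

```text
2.85 [ 561.25 -147.36  400.38] [-180.     -0.11   76.01] [-21.28  17.43  80.72   0.11  81.86  -7.31] 0.00024182724915971772
[[  0.97  -0.23  -0.08 581.62]
 [ -0.24  -0.92  -0.32 -66.97]
 [  0.     0.33  -0.95 543.34]
 [  0.     0.     0.     1.  ]]
top_tube 0.88 [  2. 330.] [581.15 -69.15 543.39] [  53.71 -121.17]
stand_hinge 0.56 [ 45. 213.] [425.09  58.31   8.35] [-128.84  -35.89]
stand_hinge 0.51 [137. 291.] [ 508.48 -123.28   -0.27] [  -3.46 -191.47]
stand_leg 0.21 [  3. 330.] [611.37  12.84 217.3 ] [ 62.9  -34.28]
cradle 0.81 [ 24. 289.] [561.32  40.36  67.24] [  7.63 -19.87]
tube ((740.05078125, -169.49571228027344), (201.6227569580078, 427.6651611328125), 59.494285583496094) 18079 224.87206295938807
```

View pics/w1.png

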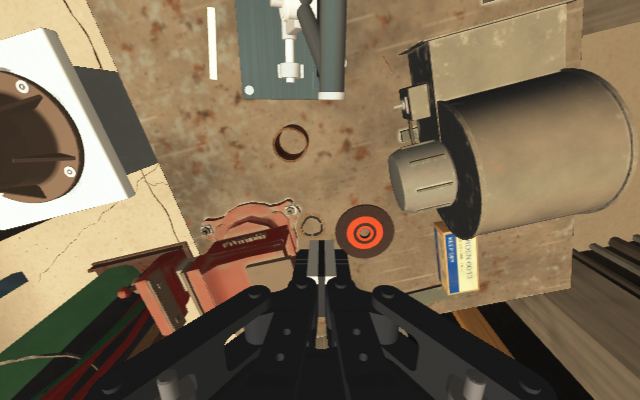

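The wrist view shows the tube in columns 318–345, square to the image, so the yaw is right. The frame is only at the top edge, and the pipe at (292,142) is clear. I'll move on over the leg and look again.

{"op": "arm_command", "data": {
  "deltas": [
    {"tx":0.042,"ty":0,"tz":0,"spin":0},
    {"tx":0.042,"ty":0,"tz":0,"spin":0},
    {"tx":0.042,"ty":0,"tz":0,"spin":0},
    {"tx":0.042,"ty":0,"tz":0,"spin":0},
    {"tx":0.042,"ty":0,"tz":0,"spin":0},
    {"tx":0.042,"ty":0,"tz":0,"spin":0},
    {"tx":0.03,"ty":0,"tz":0,"spin":0},
    {"tx":0,"ty":0,"tz":0,"spin":0}
  ]
}}

```text
t: 3.85
position: [629.9, 121.7, 399.5]
eef_rot: [-180.0, -0.0, 76.0]
contact_force: [1.1, -0.0, 0.1]
opening: 0.0
finger_force: 0.0
```

```bash
python3 - <<'E'
from h import *
np.set_printoptions(precision=2,suppress=True)
c="wrist"
im,D=read_camera(c);cv2.imwrite("pics/w2.png",im)
s=state();print(s["t"],s["position"],s["eef_rot"]);print(camera_model(c)["pose"][:,3])
C=np.array([558.8,61.5]);a=np.radians(-14.2);E=np.array([[np.cos(a),np.sin(a)],[-np.sin(a),np.cos(a)]])
for n in("top_tube","stand_hinge","stand_leg","cradle"):
    for r in spot_point(c,n)[:2]:
        l=r["location"];d=dep(D,*l);p=px2w(c,(l[1],l[0]),d)
        print(n,round(r["score"],2),np.round(l),p,E@(p[:2]-C))
P=cloud(c,D,D>0);L=np.c_[(P[:,:2]-C)@E.T,P[:,2]]
Q=L[(abs(L[:,0]-63)<40)&(abs(L[:,1]+25)<120)&(L[:,2]>195)&(L[:,2]<230)]
print("tube",len(Q),Q.min(0),Q.max(0),Q[Q[:,2]>213].mean(0),cv2.minAreaRect(Q[:,:2].astype(np.float32)))
for y in(100,120,140,150,160,180,195):
    q=L[(abs(L[:,1]-y)<4)&(abs(L[:,0]-8)<40)&(L[:,2]>100)]
    if len(q):print("leg y",y,len(q),q[:,0].min(),q[:,0].max(),np.percentile(q[:,2],90))
Q=L[(abs(L[:,2]-10)<4)&(abs(L[:,0])<110)&(abs(L[:,1])<140)];print("plate",np.percentile(Q,[1,99],axis=0))
E
```

```text
3.9 [629.59 120.   399.66] [-179.96    0.03   75.91]
[650.27 200.66 542.41   1.  ]
top_tube 0.97 [248. 330.] [636.68 127.64 413.42] [59.28 83.22]
stand_hinge 0.84 [154. 285.] [583.16 140.51 148.63] [ 4.23 82.57]
stand_leg 0.58 [ 98. 286.] [607.57 211.07 163.08] [ 10.59 156.96]
tube 1452 [ 53.34 -33.83 195.6 ] [ 82.05  64.03 221.58] [ 67.64  23.76 216.85] ((67.33689880371094, 15.108318328857422), (97.60575866699219, 28.584444046020508), 89.4210433959961)
leg y 100 93 -15.385493192410948 12.844405817268376 156.42539247409601
leg y 120 58 1.4340590181914084 14.201385668906685 154.5406304209436
leg y 140 61 2.7784903121264826 15.476749940027059 159.9757208843381
leg y 150 69 3.7342188086093944 16.147889813782424 162.2224660139144
leg y 160 65 4.542452201803465 17.59758323536498 164.64767400690886
leg y 180 75 4.341062540443629 18.57272710221861 171.05361957858113
leg y 195 161 -12.894303227219222 17.73936580512974 179.83294070130637
plate [[ -83.99 -122.56    8.42]
 [  93.    112.6    13.25]]
```

View pics/w2.png

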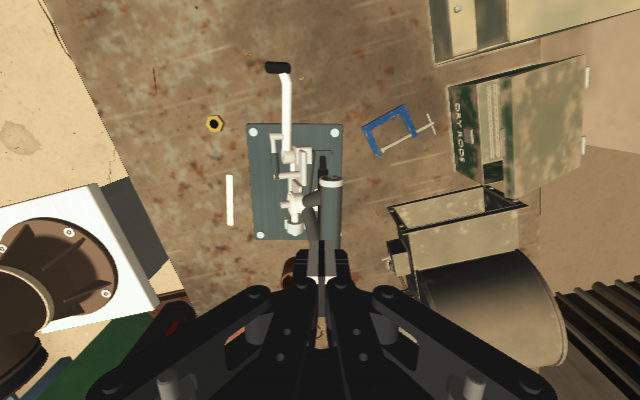

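The nut (214,124), soapstone (230,200) and leg (285,68–160) all show clearly. The tube, in columns 320–342, lies about 67 mm to the +x side in my local frame, and the leg is at x≈10, y≈157, with its top at z≈164. The tool axes now match the cradle's, so tx is +y and ty is +x. I'll move over the leg and down.

{"op": "arm_command", "data": {
  "deltas": [
    {"tx":0.03,"ty":-0.015,"tz":0,"spin":0},
    {"tx":0.03,"ty":-0.015,"tz":0,"spin":0},
    {"tx":0.023,"ty":-0.014,"tz":0.02,"spin":0},
    {"tx":0,"ty":0,"tz":0.045,"spin":0},
    {"tx":0,"ty":0,"tz":0.045,"spin":0},
    {"tx":0,"ty":0,"tz":0.045,"spin":0},
    {"tx":0,"ty":0,"tz":0.03,"spin":0},
    {"tx":0,"ty":0,"tz":0,"spin":0}
  ]
}}

```text
t: 4.9
position: [605.5, 209.6, 211.6]
eef_rot: [-179.7, 0.2, 75.8]
contact_force: [-0.0, 0.4, 0.4]
opening: 0.001
finger_force: 0.0
```

{"op": "arm_command", "data": {
  "deltas": [
    {"tx":0,"ty":0,"tz":0.02,"spin":0},
    {"tx":0,"ty":0,"tz":0.02,"spin":0},
    {"tx":0,"ty":0,"tz":0.01,"spin":0},
    {"tx":0,"ty":0,"tz":0.0,"spin":0}
  ]
}}

```text
t: 5.3
position: [607.1, 210.7, 165.6]
eef_rot: [-180.0, 0.0, 75.8]
contact_force: [0.1, -1.2, -0.6]
opening: -0.002
finger_force: 0.0
```

{"op": "arm_command", "data": {
  "deltas": [
    {"tx":0,"ty":-0.006,"tz":0.015,"spin":0},
    {"tx":0,"ty":-0.006,"tz":0.015,"spin":0},
    {"tx":-0.004,"ty":-0.005,"tz":0.012,"spin":0},
    {"tx":-0.006,"ty":-0.005,"tz":0.012,"spin":0},
    {"tx":-0.006,"ty":-0.004,"tz":0.01,"spin":0},
    {"tx":-0.005,"ty":-0.003,"tz":0.01,"spin":0},
    {"tx":0,"ty":0,"tz":0,"spin":0}
  ]
}}

```text
t: 6.0
position: [573.0, 197.2, 90.6]
eef_rot: [-179.9, 0.0, 75.8]
contact_force: [0.0, -0.1, -0.4]
opening: -0.001
finger_force: 0.0
```

```bash
python3 - <<'E'
from h import *
np.set_printoptions(precision=2,suppress=True)
im,D=read_camera("scene");cv2.imwrite("pics/s2.png",cv2.resize(im[90:290,130:430],(750,500)))
s=state();print(s["t"],s["position"],s["contact_force"])
E
```

```text
6.05 [573.61 197.55  91.31] [ 0.27 -0.38 -0.18]
```

View pics/s2.png

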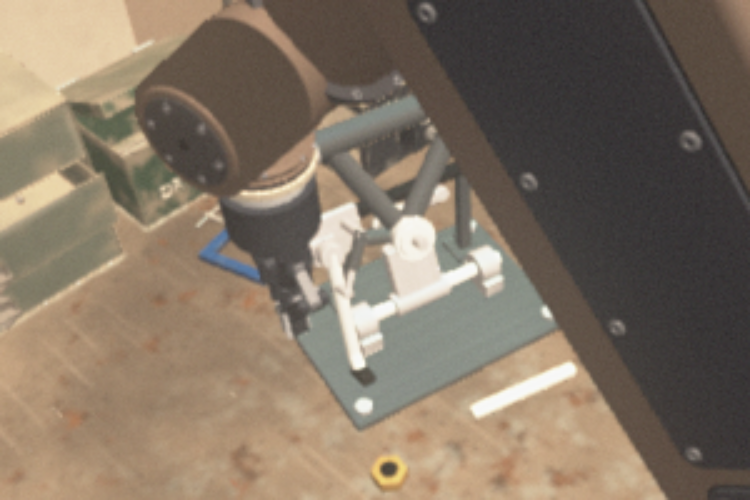

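The leg now hangs down with its foot near the plate (360,375), so the kickstand has snapped down. The frame still leans on its bar. I'll raise the tool, open the gripper and go over the tube.

{"op": "arm_command", "data": {
  "deltas": [
    {"tx":0.004,"ty":0,"tz":-0.04,"spin":0},
    {"tx":0,"ty":0,"tz":-0.045,"spin":0},
    {"tx":0,"ty":0,"tz":-0.045,"spin":0},
    {"tx":0,"ty":0,"tz":-0.045,"spin":0},
    {"tx":0,"ty":0,"tz":-0.045,"spin":0},
    {"tx":0,"ty":0,"tz":0,"spin":0}
  ]
}}

```text
t: 6.65
position: [576.2, 202.3, 318.6]
eef_rot: [179.4, -0.3, 75.9]
contact_force: [-0.1, 0.8, -0.7]
opening: -0.003
finger_force: 0.0
```

{"op": "arm_command", "data": {
  "deltas": [
    {"tx":-0.042,"ty":0.021,"tz":0,"spin":0},
    {"tx":-0.042,"ty":0.022,"tz":0,"spin":0},
    {"tx":-0.042,"ty":0.022,"tz":0,"spin":0},
    {"tx":-0.044,"ty":0.021,"tz":0,"spin":0},
    {"tx":0,"ty":0,"tz":0,"spin":0},
    {"tx":0,"ty":0,"tz":0,"spin":0},
    {"tx":0,"ty":0,"tz":0,"spin":0}
  ],
  "gripper": 0
}}

```text
t: 7.35
position: [616.3, 16.6, 311.3]
eef_rot: [-180.0, -0.0, 75.9]
contact_force: [0.4, -0.6, 0.4]
opening: 1.001
finger_force: 0.0
```

```bash
python3 - <<'E'
from h import *
np.set_printoptions(precision=2,suppress=True)
c="wrist";im,D=read_camera(c)
s=state();print(s["t"],s["position"],s["eef_rot"],s["opening"])
C=np.array([558.8,61.5]);a=np.radians(-14.2);E=np.array([[np.cos(a),np.sin(a)],[-np.sin(a),np.cos(a)]])
print("tcp",E@(s["position"][:2]-C))
P=cloud(c,D,D>0);L=np.c_[(P[:,:2]-C)@E.T,P[:,2]]
Q=L[(abs(L[:,0]-63)<40)&(abs(L[:,1]+25)<120)&(L[:,2]>195)&(L[:,2]<230)]
print("tube",len(Q),Q.min(0),Q.max(0),cv2.minAreaRect(Q[:,:2].astype(np.float32)))
im2,_=read_camera("side");cv2.imwrite("pics/d3.png",np.vstack([cv2.resize(im,(480,300)),cv2.resize(im2[90:300,250:500],(480,300))]))
E
```

```text
7.4 [616.25  16.99 311.36] [180.    -0.    75.93] 0.9989846090445814
tcp [ 66.61 -29.06]
tube 6181 [  51.48 -122.74  195.01] [ 82.61  67.36 220.3 ] ((66.97402954101562, -27.707359313964844), (190.08444213867188, 30.88552474975586), 89.87939453125)
```

View pics/d3.png

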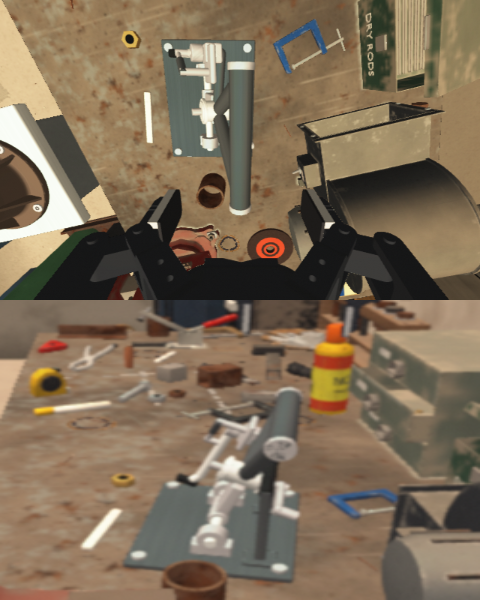

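The wrist view shows the tube (240,65–212) centred between the open fingers, and the leg hanging down with its foot at (180,68). The side view agrees, with the foot at (185,478). I'll descend and grip.

{"op": "arm_command", "data": {
  "deltas": [
    {"tx":0,"ty":0,"tz":0.04,"spin":0},
    {"tx":0,"ty":0,"tz":0.04,"spin":0},
    {"tx":0,"ty":0,"tz":0.03,"spin":0},
    {"tx":0,"ty":0,"tz":0.02,"spin":0},
    {"tx":0,"ty":0,"tz":0,"spin":0},
    {"tx":0,"ty":0,"tz":0,"spin":0}
  ]
}}

```text
t: 8.05
position: [616.6, 16.7, 181.9]
eef_rot: [180.0, 0.0, 75.9]
contact_force: [0.5, 0.0, 0.1]
opening: 0.997
finger_force: 0.0
```

{"op": "arm_command", "data": {
  "deltas": [
    {"tx":0,"ty":0,"tz":0,"spin":0},
    {"tx":0,"ty":0,"tz":0,"spin":0},
    {"tx":0,"ty":0,"tz":0,"spin":0},
    {"tx":0,"ty":0,"tz":0,"spin":0},
    {"tx":0,"ty":0,"tz":0,"spin":0},
    {"tx":0,"ty":0,"tz":0,"spin":0},
    {"tx":0,"ty":0,"tz":0,"spin":0}
  ],
  "gripper": 1
}}

```text
t: 8.75
position: [615.4, 16.2, 182.1]
eef_rot: [-179.9, 0.0, 75.9]
contact_force: [-8.3, 1.5, 9.6]
opening: 0.309
finger_force: 59.7
```

{"op": "arm_command", "data": {
  "deltas": [
    {"tx":0,"ty":-0.0076,"tz":-0.0027,"spin":0},
    {"tx":0,"ty":-0.0078,"tz":-0.0023,"spin":0},
    {"tx":0,"ty":-0.0079,"tz":-0.002,"spin":0},
    {"tx":0,"ty":-0.0079,"tz":-0.0016,"spin":0},
    {"tx":0,"ty":0,"tz":0,"spin":0}
  ]
}}

```text
t: 9.25
position: [587.5, 23.4, 192.3]
eef_rot: [179.6, -0.1, 75.9]
contact_force: [4.5, -1.0, 10.5]
opening: 0.307
finger_force: 59.3
```

{"op": "arm_command", "data": {
  "deltas": [
    {"tx":0,"ty":-0.008,"tz":-0.0013,"spin":0},
    {"tx":0,"ty":-0.008,"tz":-0.0009,"spin":0},
    {"tx":0,"ty":-0.008,"tz":-0.0006,"spin":0},
    {"tx":0,"ty":-0.008,"tz":-0.0002,"spin":0},
    {"tx":0,"ty":0,"tz":0,"spin":0},
    {"tx":0,"ty":0,"tz":0,"spin":0}
  ]
}}

```text
t: 9.85
position: [556.9, 31.3, 195.2]
eef_rot: [179.6, -0.1, 75.9]
contact_force: [4.4, -0.3, 12.9]
opening: 0.308
finger_force: 66.3
```

```bash
python3 - <<'E'
from h import *
np.set_printoptions(precision=2,suppress=True)
s=state();print(s["t"],s["position"],s["eef_rot"],s["contact_force"],s["torque"],s["opening"],s["finger_force"])
a=np.radians(-14.2);E=np.array([[np.cos(a),np.sin(a)],[-np.sin(a),np.cos(a)]]);C=np.array([558.8,61.5])
print("tcp",E@(s["position"][:2]-C))
ims=[]
for c in("wrist","side","scene"):
    im,D=read_camera(c);ims.append(im)
    P=cloud(c,D,D>0);L=np.c_[(P[:,:2]-C)@E.T,P[:,2]]
    Q=L[(abs(L[:,0])<50)&(abs(L[:,1]+25)<120)&(L[:,2]>205)&(L[:,2]<236)]
    for lo,hi in((-125,-80),(30,75)):
        q=Q[(Q[:,1]>lo)&(Q[:,1]<hi)]
        if len(q)>20:print(c,"tube",lo,len(q),np.percentile(q,[2,98],axis=0)[:,[0,2]].ravel())
    Q=L[(abs(L[:,2]-10)<4)&(abs(L[:,0])<120)&(abs(L[:,1])<100)]
    if len(Q):print(c,"plate x",np.percentile(Q[:,0],[1,99]))
cv2.imwrite("pics/d4.png",np.vstack([cv2.resize(ims[0],(480,300)),cv2.resize(ims[1][90:300,250:500],(480,300))]))
E
```

```text
9.85 [556.93  31.29 195.24] [179.57  -0.08  75.85] [ 4.42 -0.26 12.93] [-0.18 -1.16 -0.13] 0.30778247065271314 66.31643772125244
tcp [  5.6  -29.75]
wrist tube 30 6999 [ -6.65 218.87  19.68 230.73]
wrist plate x [-84.85  90.96]
side tube -125 318 [ -7.13 206.3   19.85 230.47]
side tube 30 51 [ -7.62 217.86  10.95 231.21]
side plate x [-83.99  92.56]
scene tube -125 207 [-11.16 206.59  11.97 228.39]
scene tube 30 272 [-10.06 206.78  14.81 228.54]
scene plate x [-88.05  86.09]
```

View pics/d4.png

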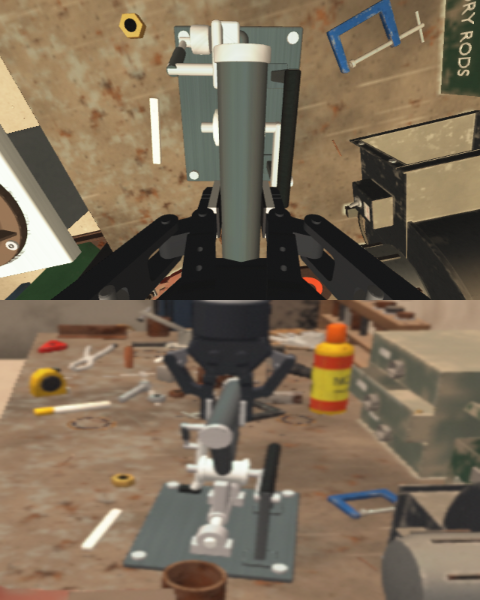

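The frame is upright in the gripper, with the tube at about +6.3 and the plate centre at about +3.5 in the same views. That leaves roughly 3 mm of lean, so I'll correct it.

{"op": "arm_command", "data": {
  "deltas": [
    {"tx":0,"ty":-0.0015,"tz":-0.0005,"spin":0},
    {"tx":0,"ty":-0.0014,"tz":-0.0005,"spin":0},
    {"tx":0,"ty":0,"tz":0,"spin":0},
    {"tx":0,"ty":0,"tz":0,"spin":0},
    {"tx":0,"ty":0,"tz":0,"spin":0},
    {"tx":0,"ty":0,"tz":0,"spin":0}
  ]
}}

```text
t: 10.6
position: [553.6, 32.1, 195.7]
eef_rot: [179.7, -0.1, 75.9]
contact_force: [2.6, 1.4, 10.3]
opening: 0.31
finger_force: 65.4
```

```bash
python3 - <<'E'
from h import *
np.set_printoptions(precision=2,suppress=True)
s=state();print(s["t"],s["position"],s["eef_rot"],s["contact_force"],s["opening"],s["finger_force"])
a=np.radians(-14.2);E=np.array([[np.cos(a),np.sin(a)],[-np.sin(a),np.cos(a)]]);C=np.array([558.8,61.5])
print("tcp",E@(s["position"][:2]-C))
for c in("wrist","side"):
    im,D=read_camera(c)
    P=cloud(c,D,D>0);L=np.c_[(P[:,:2]-C)@E.T,P[:,2]]
    Q=L[(abs(L[:,0])<50)&(abs(L[:,1]+25)<120)&(L[:,2]>205)&(L[:,2]<236)]
    for lo,hi in((-125,-80),(30,75)):
        q=Q[(Q[:,1]>lo)&(Q[:,1]<hi)]
        if len(q)>20:print(c,"tube",lo,len(q),np.percentile(q,[2,98],axis=0)[:,[0,2]].ravel())
    Q=L[(abs(L[:,2]-10)<4)&(abs(L[:,0])<120)&(abs(L[:,1])<100)]
    if len(Q):print(c,"plate x",np.percentile(Q[:,0],[1,99]))
E
```

```text
10.6 [553.64  32.1  195.7 ] [179.69  -0.06  75.85] [ 2.65  1.44 10.33] 0.3098172077062548 65.36567687988281
tcp [  2.21 -29.77]
wrist tube 30 6972 [-10.12 218.58  16.34 230.78]
wrist plate x [-84.94  90.96]
side tube -125 317 [-10.57 206.26  16.33 230.51]
side tube 30 49 [-10.15 220.71   9.1  230.49]
side plate x [-83.99  92.54]
```

```bash
python3 -c "
from rig import *
print(sign_off())"
```

```text
the job is handed in; nothing more can be done
None
```

The job is handed in at about 10.6 s of the 45 s: the kickstand was snapped down while the frame still leaned, and the arm is gripping the frame by its top tube, plumb to within about 1.5 mm at the tube, with the loose parts untouched.

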